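Hold the cupcake box's sprung cover just below its balance point

ROBOT

A 6-joint arm with a two-finger parallel gripper is mounted at the origin on the work surface; the furniture and walls round the work are solid. World frame = base frame: x ahead of the robot, y to its left, z up, the work surface at z = 0. Lengths are in mm, angles in rad, forces in N, time in s.
With the tool pointing down it reaches from about 300 to 850 mm from the base axis. Payload 4.2 kg.
Tool frame: the origin (TCP) lies midway between the tips of the shut fingers; the grasp point (between the pads) lies arm.grip_depth behind it (arm.grip_depth is the distance from the TCP to the grasp point, in mm); z points along the fingers, y is the direction in which the jaws open and shut (so a half turn about z gives the same grasp; the last joint's range is limited). The gripper opens to 91 mm and grips with 3 to 60 N. Pads are 32 mm wide; open, the fingers measure 118 mm over their backs; the gripper's body (76 mm by 178 mm) begins 60 mm behind the grasp point.
Start: joints at [1.167, 0.32, 1.565, -0, 1.257, -0.02], TCP at [215.31, 533.183, 213.976] pointing down, gripper open.
Joint ranges: [-3.11, 3.11], [-0.84, 2.01], [0.21, 2.61], [-1.34, 4.49], [0.05, 2.63], [-2.56, 2.56]. Speed limits (rad/s): [2.57, 2.57, 3.14, 3.14, 3.14, 3.14].

INTERFACE

Orientations are given as a unit quaternion [x, y, z, w].
In Python, from cell import arm, eyes gives the robot as it stands.
- The arm moves only by the tool drive_tool, never from a script. Its argument "deltas" is a list of rows, each an object of numbers: "dx", "dy", "dz": the shift along the tool's x, y, z in mm; "roll": the turn about the tool's z in degrees. A call has 1 to 12 rows; each row is the pose to reach, as a shift and turn from the pose commanded when the call began, along the tool's axes at that moment; what a row does not reach only later rows make up. A row lasts 1/12 s, in which the tool goes at most 41.7 mm and 7.16 degrees, less where a joint would pass 70% of its speed; a pose out of reach is approached as far as the arm can. A call with a gripper value outside its range is refused whole. "gripper" is the closure in counts, from 0 (fully open) to 255 (shut), set as the call begins (left out, the last holds). The fingers move at their own pace and stop on an object; "force" is the grip in N (left out, the last holds). Time passes only in rows, so rows that repeat a pose let the fingers close. It gives the time, the measured TCP pose, the force and the opening at its end, in the units of the state.
- arm.sense(): the state, without advancing time (a new reading comes with each control period).
- eyes.read_camera(name): name is "scene" or "top" or "wrist"; returns a dict with "img" (400x640x3 uint8, blue, green, red), "depth" (400x640 float32, mm along the optical axis (not along the pixel's ray), 0 where there is no reading), "fx", "fy", "cx", "cy" (pixels), "D" ([k1, k2, p1, p2, k3] as OpenCV has them; the pictures are not rectified), "R" (3x3) and "t" (3): a world point X has camera coordinates R X + t. Camera axes: x right, y down, z forward; pixel columns grow to the right and rows downward; lengths in mm; the calibration is good to about 2 mm. A picture is of the moment at which its call begins.
- arm.sign_off(): hands the job in, once; it reports no verdict.
The state is a dict: "time": time; "joints": joint angles; "qvel": joint speeds; "joint_efforts": joint torques, N m; "position": TCP position; "orientation": TCP orientation; "contact_force": force on the tool from outside, world axes, zero at the start; "moment": the same for the moment, N m; "grip_width": finger opening in mm.
Only numpy, scipy, OpenCV 4.12 (cv2) and the standard library are available. Lean on these libraries where they do the work, as an engineer would, in place of code of your own. Each camera call takes 0.05 s, during which the arm holds its last target.

TASK

Unlock the steel cupcake box: turn the black latch knob on its right-hand side clockwise until it clicks over past its detent. Then take the cover by its front bar, raise it until it is clearly past its balance point without letting it spring up against its stop, and ease it back until it is just below the balance point (some 5 to 15 degrees, so that it would drop shut if let go). Finish holding the cover still there, without letting go, so that the cupcakes can be taken out; leave the other things where they stand.

Things in the scene. Friction and masses are not known exactly. Their poses are not given: they have to be found in the camera images.
- bin: the fixed steel cupcake box, 170 mm deep (x), 224 mm wide (y), 105 mm high, with cupcakes inside; origin under its centre on the table, x away from the cover's bar towards the hinge, z up. A steel latch deck 110 mm deep, 68 mm wide and 100 mm high stands against its -y side (the right-hand side as the robot sees it). The box stands with varying place and yaw
- cover (a joint): angle of the sheet-metal cover (172 x 224 x 8 mm, 0.9 kg) about its hinge on the box's far (+x) top edge: 0 shut, grows as the front edge rises, stop at 1.5 rad. A spring carries part of its weight: the balance point is at 1.0 rad (57 degrees). Below that it falls shut by itself, above it springs open by itself. At the bar it takes about 2 N to start, falling to nothing at balance, and beyond balance up to about 1.5 N the other way. Do not go above 1.4 rad
- cover_bar (a point): middle of the cover's round front bar, 14 mm in diameter, running along the box's y, held by two flat arms 130 mm apart (118 mm clear between them), 212 mm from the hinge line; 31 mm clear gap between the bar and the cover's front edge, nothing beneath the bar but the table 109 mm below when shut. The bar has no rotation of its own, but can turn within a pinch from above; it moves on a circle about the hinge
- cover_axis (a point): middle of the cover's hinge line, 109 mm above the table; the hinge runs along the box's y. With the cover at angle q the bar is 212*cos(q) mm towards the box's -x and 212*sin(q) mm above this point
- latch (a joint): angle of the turn-latch: 0 locked, grows clockwise seen from above, stop at 1.25 rad. A sprung detent pushes it back to 0 below 0.55 rad (up to about 0.2 N m) and, past that, snaps it over to 1.05 rad or more, where it stays. Its tongue, a flat steel strip, lies over the cover's edge and blocks the cover until about 1.0 rad
- latch_grip (a point): point on the latch's vertical axis at which to grip its black bar knob: the bar is 38 mm long, 12 mm thick and 32 mm high, its top 9.5 mm above this point and the steel tongue's upper face 22 mm below it. At latch 0 the bar and the tongue lie along the box's y, the tongue towards +y; the point turns with the knob
- cup: loose clear deli cup, 109 mm wide, 72 mm high; a bystander left of the box, origin under its centre
- liners: loose stack of foil baking cups, 72 mm wide, 61 mm high; a bystander nearer the robot on the left, origin under its centre
- cupcake: loose iced cupcake, 74 mm wide and high; a bystander nearer the robot on the right, origin under its centre

How it is judged (in metres and radians):
On the way, in this order (a step that is already met when the one before it is completed fails the run):
1. the latch has clicked over past its detent, the cover still shut (value of joint latch above 1 rad and value of joint cover below 0.1 rad), for 0.2 s.
2. the cover is raised past its balance point (value of joint cover above 1.04 rad), for 0.2 s.
At the end, for the whole second after the job is handed in: the robot is holding the cover still (under 0.05 rad/s) at 0.70 to 0.97 rad, just below its balance point at 1.0 rad, touching it with at least 0.1 N, and the latch is still clicked over (above 1.0 rad) (value of joint cover between 0.7 and 0.97 rad and velocity of joint cover between -0.05 and 0.05 rad/s and (contact force between cover and the fingers above 0.1 N or contact force between cover and the arm above 0.1 N) and value of joint latch above 1 rad); the arm keeps its last pose, push and grip.
It fails at once if the cover flies up towards its stop (above 1.4 rad) (value of joint cover above 1.4 rad).
It fails at once if a bystander is moved by more than 30 mm (distance of any of cup, liners, cupcake from where it was at the start of the episode above 0.03 m).
It also fails if it takes over 58 s, if anything falls off the work surface, if the arm or the gripper's body presses on something with over 40 N, if the wrist force passes 120 N, or if a joint passes its speed limit or range.

## Working session

There is one attempt and no reset: what is moved stays moved. The work goes in short steps, Python scripts to look and compute and a tool call to move; the robot and the scene stay as the last step left them, time stands still between calls to the robot, and variables do not carry over. Pictures are saved under pics/ and viewed, and the job is handed in when it is done.

Besides the shell and the picture viewer there is one more tool, called as a command line: name --argument value ..., lists and objects as JSON in quotes. drive_tool: Moves the arm, as the interface text tells. Its arguments: {"type":"object","properties":{"deltas":{"type":"array"},"gripper":{"type":"number"},"force":{"type":"number"}},"required":["deltas"]}

```bash
ls; mkdir -p pics; python3 - <<'E'
from cell import arm, eyes
import cv2,numpy as np
print(arm.sense()); print(arm.grip_depth)
for n in("scene","top"):
    d=eyes.read_camera(n); cv2.imwrite(f"pics/{n}0.png",d["img"]); np.savez(f"pics/{n}0.npz",**{k:np.array(v) for k,v in d.items()})
    print(n,d["fx"],d["D"],d["R"],d["t"])
E
```

```text
pics
{'time': 0.0, 'joints': array([ 1.16697872e+00,  3.20282307e-01,  1.56567907e+00, -3.51378499e-05,
        1.25741546e+00, -2.00175218e-02]), 'qvel': array([-0.00039525, -0.00221562, -0.00041077,  0.00095554,  0.00110323,
        0.00074623]), 'joint_efforts': array([ 7.38797098e-04, -4.12459910e+01, -2.31981021e+01,  7.25237536e-02,
        4.57353937e-02, -1.47010137e-04]), 'position': array([215.12334794, 532.68601844, 213.1257904 ]), 'orientation': array([ 1.90718998e-01,  9.81644267e-01, -8.75653719e-04, -1.71304346e-04]), 'contact_force': array([-0.26682872, -0.51091556,  0.37951346]), 'moment': array([-0.02204248,  0.05142309, -0.02125947]), 'grip_width': 91.04771518439581}
18.8
scene 362.7471144506605 [-0.07354773  0.          0.          0.          0.        ] [[ 0.78570801 -0.61846144 -0.01297612]
 [-0.3923584  -0.48202475 -0.78339455]
 [ 0.47824451  0.62061066 -0.62138925]] [-422.61157266  314.66517228 1079.02958474]
top 445.83913902863156 [0.04321981 0.         0.         0.         0.        ] [[-0.00865384 -0.99995986 -0.00232286]
 [-0.99845097  0.00876841 -0.05494338]
 [ 0.05496154  0.00184379 -0.99848677]] [  30.53651848  544.73107545 1651.45398159]
```

View pics/scene0.png

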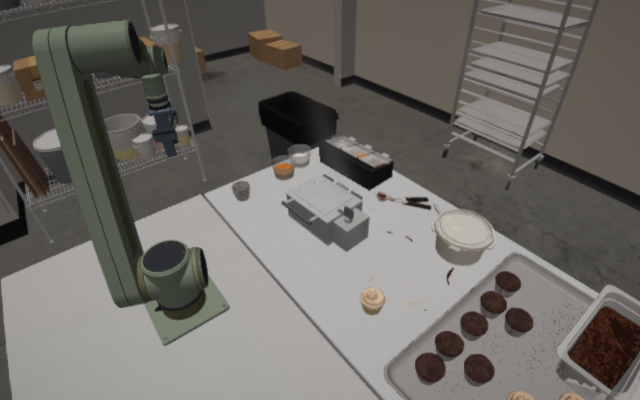

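View pics/top0.png

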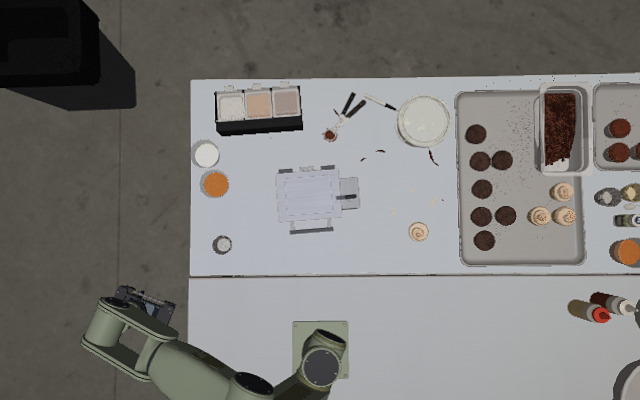

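The top view shows the box at about (310,195), its bar at about (311,230), and the latch deck and knob at about (347,196). I'll zoom in.

```bash
cat > h.py <<'E'
import cv2,numpy as np
def pix2w(d,u,v,z):
    K=np.array([[d["fx"],0,d["cx"]],[0,d["fy"],d["cy"]],[0,0,1]],float)
    p=cv2.undistortPoints(np.array([[[u,v]]],float),K,np.array(d["D"],float))[0,0]
    R=np.array(d["R"]);t=np.array(d["t"])
    c=-R.T@t; r=R.T@np.array([p[0],p[1],1]); return c+r*(z-c[2])/r[2]
def cloud(d):
    K=np.array([[d["fx"],0,d["cx"]],[0,d["fy"],d["cy"]],[0,0,1]],float)
    vv,uu=np.mgrid[0:400,0:640]
    p=cv2.undistortPoints(np.stack([uu,vv],-1).reshape(-1,1,2).astype(float),K,np.array(d["D"],float)).reshape(400,640,2)
    D=np.array(d["depth"])[...,None]
    X=np.concatenate([p*D,D],-1)
    return (X-np.array(d["t"]))@np.array(d["R"])
E
python3 - <<'E'
from h import *
d=np.load("pics/top0.npz"); im=d["img"]
cv2.imwrite("pics/topz.png",cv2.resize(im[155:245,265:375],None,fx=6.5,fy=6.5,interpolation=cv2.INTER_CUBIC))
W=cloud(d); z=W[...,2]
s=np.clip(z[155:245,265:375]*1.5,0,255).astype(np.uint8)
cv2.imwrite("pics/topzz.png",cv2.resize(s,None,fx=6.5,fy=6.5,interpolation=cv2.INTER_NEAREST))
d=np.load("pics/scene0.npz"); im=d["img"]
cv2.imwrite("pics/scz.png",cv2.resize(im[165:255,270:380],None,fx=6.5,fy=6.5,interpolation=cv2.INTER_CUBIC))
E
```

```text
(no output)
```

View pics/topz.png

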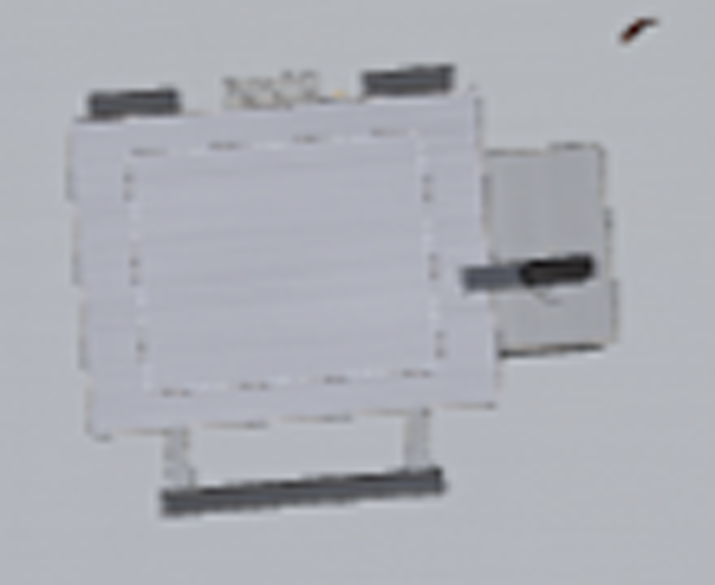

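View pics/topzz.png

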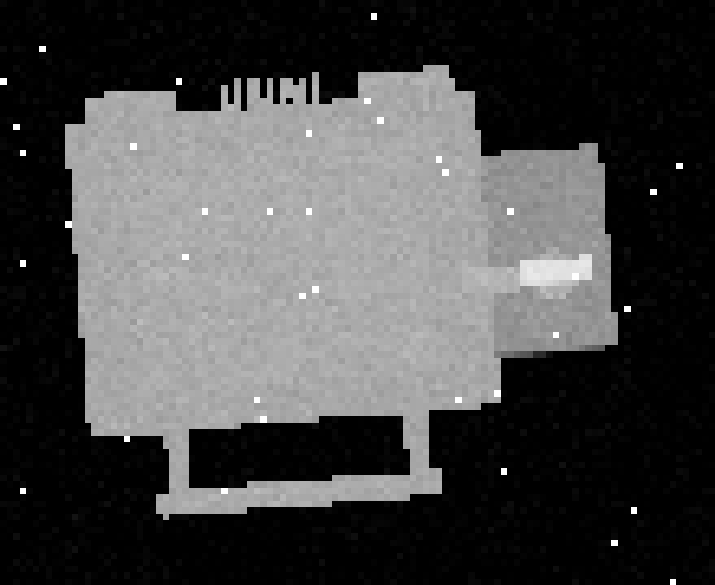

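View pics/scz.png

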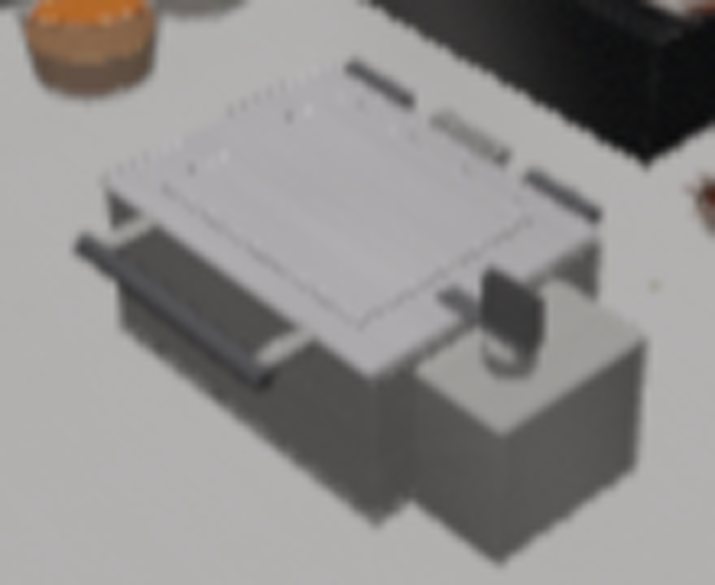

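The knob is a dark bar at zoom (557,270), and the front bar runs from zoom (163,502) to (443,482). Next I'll measure both.

```bash
python3 - <<'E'
from h import *
d=np.load("pics/top0.npz"); W=cloud(d); z=W[...,2]; g=cv2.cvtColor(d["img"],6)
roi=np.zeros(z.shape,bool); roi[155:245,265:375]=1
rest=roi.copy()
k=roi&(z>135)&(z<165)
vv,uu=np.nonzero(k); m=(uu>335);uu=uu[m];vv=vv[m]
P=W[vv,uu]; print("knob",len(P),P.mean(0),np.median(P,0),P.max(0),P.min(0))
(c,sz,a)=cv2.minAreaRect(np.stack([uu,vv],1).astype(np.float32)); print(c,sz,a)
cov=roi&(z>100)&(z<125); 
Q=W[cov]; print("z cover",np.median(Q[:,2]))
dk=roi&(z>90)&(z<105); dk[:,:341]=0; print("z deck",np.median(z[dk]))
# bar by colour
b=roi&(g<120); b[:227]=0; b[:,:285]=0
vv,uu=np.nonzero(b); print("barpix",len(uu),uu.min(),uu.max(),vv.min(),vv.max(),np.median(z[b]))
pw=np.array([pix2w(d,u,v,116) for u,v in zip(uu,vv)]);
def line(p):
    c=p[:,:2].mean(0); w,V=np.linalg.eigh(np.cov((p[:,:2]-c).T)); e=V[:,1]; e=e*np.sign(e[1]); s=(p[:,:2]-c)@e
    n=np.array([e[1],-e[0]]); return c+(s.max()+s.min())/2*e, np.degrees(np.arctan2(-e[0],e[1])), s.max()-s.min(), w
print("bar",line(pw))
kk=roi&(g<75); kk[:,:341]=0; kk[:190]=0; kk[205:]=0
vv,uu=np.nonzero(kk); pk=np.array([pix2w(d,u,v,150) for u,v in zip(uu,vv)]); print("knobdark",len(uu),line(pk))
# cover rect
vv,uu=np.nonzero(cov); r=cv2.minAreaRect(Q[:,:2].astype(np.float32)); print("cov rect",r)
lid=roi&(z>100)&(z<125); lid[222:]=0
E
```

```text
knob 40 [ 554.02564189 -104.87240564  149.69894117] [ 554.50266078 -104.13059731  150.2728386 ] [561.51112709 -88.47439259 155.7112047 ] [ 547.8771947  -122.95986381  137.44223291]
(350.0244140625, 196.21951293945312) (3.533808946609497, 10.380563735961914) 83.6598129272461
z cover 113.20640061110944
z deck 98.57500755510667
barpix 160 290 332 227 233 113.36494798387788
bar (array([438.45217025,  29.42231098]), np.float64(4.31912602037866), np.float64(148.13746973483103), array([  14.06225305, 1900.97424464]))
knobdark 37 (array([ 553.66720825, -105.53440952]), np.float64(5.200607710184662), np.float64(35.22178240472773), array([ 11.36185098, 118.0528784 ]))
cov rect ((549.292236328125, 5.5776214599609375), (233.1339111328125, 289.8001403808594), 4.0818891525268555)
```

drive_tool --deltas '[{"dx": -25,"dy": -21},{"dx": -50,"dy": -42},{"dx": -75,"dy": -63},{"dx": -100,"dy": -84},{"dx": -125,"dy": -105},{"dx": -150,"dy": -126},{"dx": -175,"dy": -147},{"dx": -200,"dy": -168},{"dx": -225,"dy": -189},{"dx": -250,"dy": -210},{"dx": -270,"dy": -227},{"dx": -280,"dy": -235.6}]'

```text
invalid input at $.deltas[0]: expected keys dx, dy, dz, roll
```

drive_tool --deltas '[{"dx": -25,"dy": -21,"roll": 6},{"dx": -50,"dy": -42,"roll": 12},{"dx": -75,"dy": -63,"roll": 18},{"dx": -100,"dy": -84,"roll": 24},{"dx": -125,"dy": -105,"roll": 30},{"dx": -150,"dy": -126,"roll": 36},{"dx": -175,"dy": -147,"roll": 42},{"dx": -200,"dy": -168,"roll": 48},{"dx": -225,"dy": -189,"roll": 54},{"dx": -250,"dy": -210,"roll": 60},{"dx": -265,"dy": -223,"roll": 63},{"dx": -272.8,"dy": -229.5,"roll": 63.3}]'

```text
invalid input at $.deltas[0]: expected keys dx, dy, dz, roll
```

```bash
python3 - <<'E'
from cell import arm, eyes
import cv2,numpy as np
s=arm.sense();print(s["time"],s["position"],s["orientation"],s["joints"],s["contact_force"])
d=eyes.read_camera("wrist"); cv2.imwrite(f"pics/w1.png",d["img"]); np.savez(f"pics/w1.npz",**{k:np.array(v) for k,v in d.items()})
E
```

```text
0.1 [215.12315284 532.75225731 213.22993956] [ 1.90718117e-01  9.81644535e-01 -7.62794978e-04 -1.59959717e-04] [ 1.16700953e+00  3.20194801e-01  1.56554023e+00 -8.49799392e-06
  1.25741637e+00 -1.99967755e-02] [-0.22661477 -0.17953006  0.15599562]
```

View pics/w1.png

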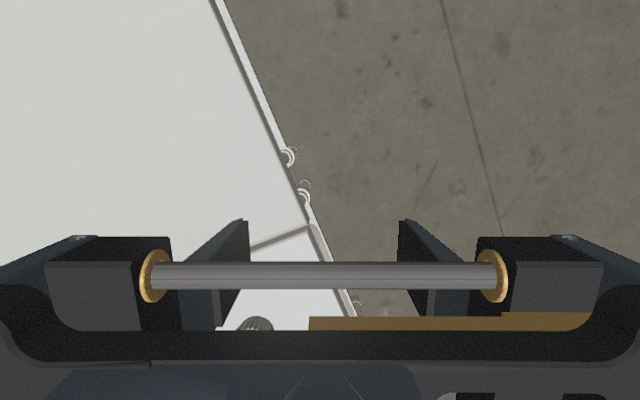

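The moves were refused because every row needs all four keys. The picture shows only the table edge beyond the fingers, so nothing has moved. I'll resend them.

drive_tool --deltas '[{"dx": -25,"dy": -21,"dz": 0,"roll": 0},{"dx": -50,"dy": -42,"dz": 0,"roll": 0},{"dx": -75,"dy": -63,"dz": 0,"roll": 0},{"dx": -100,"dy": -84,"dz": 0,"roll": 0},{"dx": -125,"dy": -105,"dz": 0,"roll": 0},{"dx": -150,"dy": -126,"dz": 0,"roll": 0},{"dx": -175,"dy": -147,"dz": 0,"roll": 0},{"dx": -200,"dy": -168,"dz": 0,"roll": 0},{"dx": -225,"dy": -189,"dz": 0,"roll": 0},{"dx": -250,"dy": -210,"dz": 0,"roll": 0},{"dx": -270,"dy": -227,"dz": 0,"roll": 0},{"dx": -280,"dy": -235.6,"dz": 0,"roll": 0}]'

```text
time: 1.15
position: [387.5, 207.3, 213.8]
orientation: [0.192, 0.981, -0.0, 0.0]
contact_force: [-0.0, -0.6, 0.2]
grip_width: 91.2
```

drive_tool --deltas '[{"dx": -25,"dy": -21,"dz": 0,"roll": 6},{"dx": -50,"dy": -42,"dz": 0,"roll": 12},{"dx": -75,"dy": -63,"dz": 0,"roll": 18},{"dx": -100,"dy": -84,"dz": 0,"roll": 24},{"dx": -125,"dy": -105,"dz": 0,"roll": 30},{"dx": -150,"dy": -126,"dz": 0,"roll": 36},{"dx": -175,"dy": -147,"dz": 0,"roll": 42},{"dx": -200,"dy": -168,"dz": 0,"roll": 48},{"dx": -225,"dy": -189,"dz": 0,"roll": 54},{"dx": -250,"dy": -210,"dz": 0,"roll": 60},{"dx": -265,"dy": -223,"dz": 0,"roll": 63},{"dx": -272.8,"dy": -229.5,"dz": 0,"roll": 63.3}]'

```text
time: 2.15
position: [554.6, -107.5, 213.3]
orientation: [0.679, 0.734, -0.0, 0.0]
contact_force: [0.3, 0.2, 0.8]
grip_width: 91.1
```

```bash
python3 - <<'E'
from cell import arm, eyes
import cv2,numpy as np
s=arm.sense();print(s["time"],s["position"],s["orientation"],s["joints"],s["contact_force"])
d=eyes.read_camera("wrist"); cv2.imwrite(f"pics/w2.png",d["img"]); np.savez(f"pics/w2.npz",**{k:np.array(v) for k,v in d.items()})
E
```

```text
2.15 [ 554.56263439 -107.51737868  213.28931589] [ 6.78691207e-01  7.34423694e-01 -2.88949452e-04  1.54007629e-05] [-2.11556439e-01  3.04284020e-01  1.58874962e+00 -5.40796216e-04
  1.24882690e+00 -2.90223302e-01] [0.3218536  0.15177451 0.82418269]
```

View pics/w2.png

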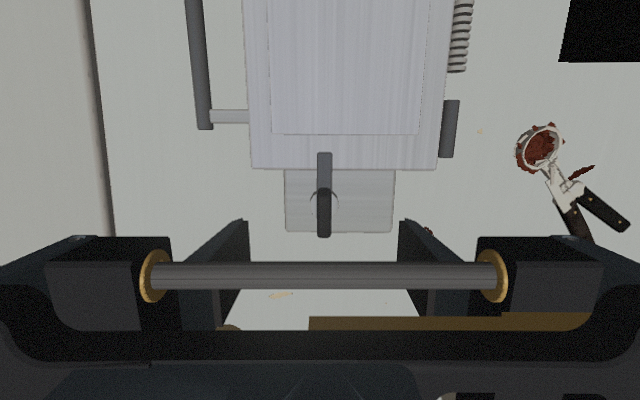

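The wrist view shows the knob as a dark bar at about (324,188) to (324,237), midway between the fingers, with the tongue above it. The front bar is at about (200,60). I'll measure both by ray casting.

```bash
python3 - <<'E'
from h import *
d=np.load("pics/w2.npz"); W=cloud(d); z=W[...,2]; g=cv2.cvtColor(d["img"],6)
for n,zz,b in(("knob",150,(185,243,312,336)),("tongue",119,(150,185,312,336)),("bar",116,(0,131,185,216))):
    m=np.zeros(z.shape,bool); v0,v1,u0,u1=b; m[v0:v1,u0:u1]=g[v0:v1,u0:u1]<(65 if n=="knob" else 110)
    vv,uu=np.nonzero(m); zz0=z[m]; zz0=zz0[zz0>0]
    print(n,len(uu),uu.min(),uu.max(),vv.min(),vv.max(),"z",np.percentile(zz0,[10,50,80]))
    for Z in {zz,150 if n=="knob" else 109}:
        p=np.array([pix2w(d,u,v,Z)[:2] for u,v in zip(uu,vv)]); c=p.mean(0)
        w,V=np.linalg.eigh(np.cov((p-c).T)); e=V[:,1]*np.sign(V[1,1]); s=(p-c)@e
        print("  ",Z,c,c+e*(s.max()+s.min())/2,s.max()-s.min(),"w",np.sqrt(12*w[0]),"yaw",np.degrees(np.arctan2(-e[0],e[1])))
print("cover z",np.median(z[20:120,280:400]),"deck",np.median(z[180:225,340:385]))
k=z[188:235,320:329];print(np.round(np.median(k,1)))
E
```

```text
knob 683 317 334 188 237 z [144.67765287 151.64329579 152.32338169]
   150 [ 554.45482856 -104.80674428] [ 554.50264042 -105.42520965] 42.15285051725595 w 11.401843672841686 yaw 4.420586921052329
tongue 494 317 332 152 184 z [119.10710023 119.99355091 120.59632239]
   109 [552.51144184 -74.24817431] [552.51468603 -74.28961702] 29.89598369646773 w 13.96115565507678 yaw 4.476060682413555
   119 [552.37396784 -72.82611782] [552.37709396 -72.86605228] 28.807959083616886 w 13.45305794098952 yaw 4.476060682413597
bar 2192 185 213 0 129 z [110.49629777 114.23312733 115.3401539 ]
   116 [442.05816532   5.35083623] [442.29579899   1.74379978] 98.46317273228286 w 14.030087018319593 yaw 3.7692326369044666
   109 [439.26949393   6.41021514] [439.51333972   2.7088852 ] 101.03715177720909 w 14.396855110201379 yaw 3.769232636904469
cover z 115.19137406555154 deck 99.56495161157466
[128. 132. 136. 140. 145. 148. 150. 151. 152. 152. 152. 152. 152. 152.
 152. 152. 152. 152. 152. 152. 152. 152. 152. 152. 152. 152. 152. 152.
 153. 152. 152. 152. 152. 152. 152. 152. 152. 152. 152. 152. 152. 152.
 152. 152. 152. 152. 152.]
```

drive_tool --deltas '[{"dx": 0,"dy": 0,"dz": 10,"roll": 0},{"dx": 0,"dy": 0,"dz": 20,"roll": 0},{"dx": 0,"dy": 0,"dz": 30,"roll": 0},{"dx": 0,"dy": 0,"dz": 40,"roll": 0},{"dx": 0,"dy": 0,"dz": 50,"roll": 0},{"dx": 0,"dy": 0,"dz": 60,"roll": 0},{"dx": 0,"dy": 0,"dz": 70,"roll": 0},{"dx": 0,"dy": 0,"dz": 77,"roll": 0},{"dx": 0,"dy": 0,"dz": 83,"roll": 0},{"dx": 0,"dy": 0,"dz": 87,"roll": 0},{"dx": 0,"dy": 0,"dz": 87,"roll": 0},{"dx": 0,"dy": 0,"dz": 87,"roll": 0}]'

```text
time: 3.2
position: [553.9, -105.1, 127.0]
orientation: [0.677, 0.736, 0.0, 0.0]
contact_force: [-0.3, 0.4, -0.2]
grip_width: 91.0
```

drive_tool --deltas '[{"dx": 0,"dy": 0,"dz": 0,"roll": 0},{"dx": 0,"dy": 0,"dz": 0,"roll": 0},{"dx": 0,"dy": 0,"dz": 0,"roll": 0},{"dx": 0,"dy": 0,"dz": 0,"roll": 0},{"dx": 0,"dy": 0,"dz": 0,"roll": 0},{"dx": 0,"dy": 0,"dz": 0,"roll": 0},{"dx": 0,"dy": 0,"dz": 0,"roll": 0},{"dx": 0,"dy": 0,"dz": 0,"roll": 0},{"dx": 0,"dy": 0,"dz": 0,"roll": 0},{"dx": 0,"dy": 0,"dz": 0,"roll": 0},{"dx": 0,"dy": 0,"dz": 0,"roll": 0},{"dx": 0,"dy": 0,"dz": 0,"roll": 0}]' --gripper 240 --force 30

```text
time: 4.2
position: [553.7, -105.0, 126.9]
orientation: [0.677, 0.736, 0.0, -0.0]
contact_force: [0.0, 0.2, 0.2]
grip_width: 14.1
```

```bash
python3 - <<'E'
from cell import arm, eyes
import cv2,numpy as np
s=arm.sense();print(s)
d=eyes.read_camera("wrist"); cv2.imwrite(f"pics/w3.png",d["img"])
E
```

```text
{'time': 4.2, 'joints': array([-2.07948529e-01,  3.70572538e-01,  1.72100686e+00,  1.24833710e-04,
        1.04999691e+00, -2.90225451e-01]), 'qvel': array([-6.05156035e-04, -2.65418143e-03, -4.60395142e-05,  3.77023628e-03,
       -1.60631538e-02,  7.50594669e-04]), 'joint_efforts': array([ 9.37266159e-04, -4.15870821e+01, -2.08254522e+01,  5.49565174e-02,
        5.93120512e-02, -3.32964794e-05]), 'position': array([ 553.74694277, -105.04953862,  126.92514409]), 'orientation': array([ 6.77450284e-01,  7.35568562e-01,  5.07161521e-05, -2.06400442e-05]), 'contact_force': array([0.04621505, 0.20864078, 0.21478164]), 'moment': array([-0.03681475, -0.11281353, -0.01966826]), 'grip_width': 14.07209590027363}
```

View pics/w3.png

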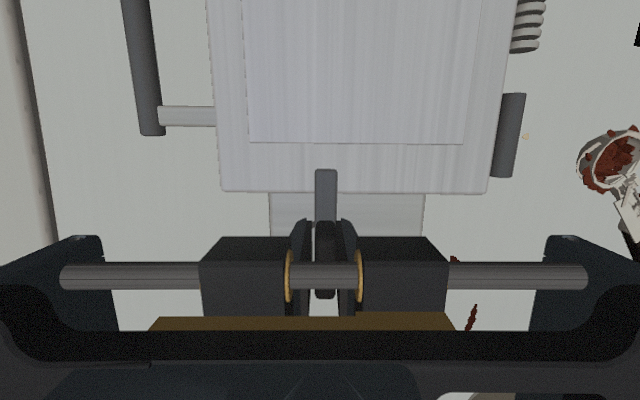

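The fingers straddle the knob at about (325,260) and haven't fully closed yet. I'll let them finish, then turn clockwise.

drive_tool --deltas '[{"dx": 0,"dy": 0,"dz": 0,"roll": 0},{"dx": 0,"dy": 0,"dz": 0,"roll": 0},{"dx": 0,"dy": 0,"dz": 0,"roll": 0},{"dx": 0,"dy": 0,"dz": 0,"roll": 0},{"dx": 0,"dy": 0,"dz": 0,"roll": 3},{"dx": 0,"dy": 0,"dz": 0,"roll": 6},{"dx": 0,"dy": 0,"dz": 0,"roll": 9},{"dx": 0,"dy": 0,"dz": 0,"roll": 12},{"dx": 0,"dy": 0,"dz": 0,"roll": 15},{"dx": 0,"dy": 0,"dz": 0,"roll": 15}]' --gripper 255

```text
time: 5.08
position: [555.5, -105.1, 127.0]
orientation: [0.768, 0.641, 0.001, 0.001]
contact_force: [5.2, 0.9, 2.0]
grip_width: 12.2
```

drive_tool --deltas '[{"dx": 0,"dy": 0,"dz": 0,"roll": 4},{"dx": 0,"dy": 0,"dz": 0,"roll": 8},{"dx": 0,"dy": 0,"dz": 0,"roll": 12},{"dx": 0,"dy": 0,"dz": 0,"roll": 16},{"dx": 0,"dy": 0,"dz": 0,"roll": 20},{"dx": 0,"dy": 0,"dz": 0,"roll": 24},{"dx": 0,"dy": 0,"dz": 0,"roll": 24}]'

```text
time: 5.67
position: [556.9, -105.7, 127.1]
orientation: [0.884, 0.467, 0.003, 0.002]
contact_force: [8.7, -1.1, -2.7]
grip_width: 11.8
```

drive_tool --deltas '[{"dx": 0,"dy": 0,"dz": 0,"roll": 4},{"dx": 0,"dy": 0,"dz": 0,"roll": 8},{"dx": 0,"dy": 0,"dz": 0,"roll": 12},{"dx": 0,"dy": 0,"dz": 0,"roll": 16},{"dx": 0,"dy": 0,"dz": 0,"roll": 20},{"dx": 0,"dy": 0,"dz": 0,"roll": 24},{"dx": 0,"dy": 0,"dz": 0,"roll": 27},{"dx": 0,"dy": 0,"dz": 0,"roll": 27},{"dx": 0,"dy": 0,"dz": 0,"roll": 27}]'

```text
time: 6.42
position: [558.1, -106.9, 127.1]
orientation: [0.969, 0.249, 0.004, 0.003]
contact_force: [11.7, -4.3, -8.8]
grip_width: 11.9
```

```bash
python3 - <<'E'
from cell import arm, eyes
import cv2,numpy as np
s=arm.sense();print(s)
d=eyes.read_camera("wrist"); cv2.imwrite(f"pics/w4.png",d["img"])
E
```

```text
{'time': 6.4167, 'joints': array([-0.20847105,  0.37232122,  1.71784516, -0.00207915,  1.04139648,
        0.86086089]), 'qvel': array([-7.52303444e-04,  4.57604565e-04, -5.07724801e-04, -7.11339694e-05,
        4.62948738e-04, -3.09330118e-03]), 'joint_efforts': array([  1.09236985, -47.0477128 , -17.1223712 ,   0.49399724,
         3.97015974,   0.06078377]), 'position': array([ 558.10851875, -106.92600168,  127.06057366]), 'orientation': array([0.96858917, 0.24861429, 0.0040965 , 0.00302943]), 'contact_force': array([11.69522491, -4.28866577, -8.80756308]), 'moment': array([-0.76411066, -1.95369181,  0.04071615]), 'grip_width': 11.87233441375906}
```

View pics/w4.png

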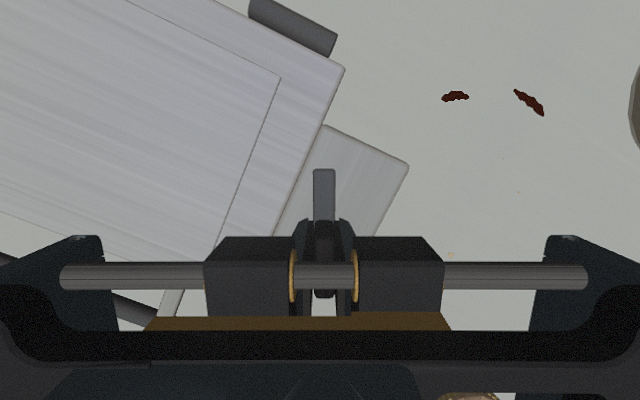

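The tongue has turned with the knob and now lies clear of the cover's edge, with its tip at (323,170). The tool has turned 66°, about 1.15 rad. I'll release and rise.

drive_tool --deltas '[{"dx": 0,"dy": 0,"dz": 0,"roll": 0},{"dx": 0,"dy": 0,"dz": 0,"roll": 0},{"dx": 0,"dy": 0,"dz": 0,"roll": 0},{"dx": 0,"dy": 0,"dz": 0,"roll": 0},{"dx": 0,"dy": 0,"dz": 0,"roll": 0},{"dx": 0,"dy": 0,"dz": 0,"roll": 0},{"dx": 0,"dy": 0,"dz": 0,"roll": 0},{"dx": 0,"dy": 0,"dz": 0,"roll": 0}]' --gripper 140

```text
time: 7.13
position: [553.6, -105.0, 127.0]
orientation: [0.969, 0.248, -0.0, -0.0]
contact_force: [-0.0, -0.6, 0.1]
grip_width: 40.8
```

drive_tool --deltas '[{"dx": 0,"dy": 0,"dz": -8,"roll": 0},{"dx": 0,"dy": 0,"dz": -18,"roll": 0},{"dx": 0,"dy": 0,"dz": -30,"roll": 0},{"dx": 0,"dy": 0,"dz": -42,"roll": 0},{"dx": 0,"dy": 0,"dz": -54,"roll": -6},{"dx": 0,"dy": 0,"dz": -66,"roll": -12},{"dx": 0,"dy": 0,"dz": -76,"roll": -18},{"dx": 0,"dy": 0,"dz": -83,"roll": -24},{"dx": 0,"dy": 0,"dz": -87,"roll": -30},{"dx": 0,"dy": 0,"dz": -87,"roll": -36},{"dx": 0,"dy": 0,"dz": -87,"roll": -36},{"dx": 0,"dy": 0,"dz": -87,"roll": -36}]' --gripper 0

```text
time: 8.13
position: [553.9, -105.1, 214.8]
orientation: [0.845, 0.534, 0.0, 0.0]
contact_force: [-0.5, -0.2, 0.3]
grip_width: 91.5
```

```bash
python3 - <<'E'
from cell import arm, eyes
import cv2,numpy as np
s=arm.sense();print(s["time"],s["position"],s["orientation"],s["contact_force"],s["grip_width"])
d=eyes.read_camera("wrist"); cv2.imwrite(f"pics/w5.png",d["img"]); np.savez("pics/w5.npz",**{k:np.array(v) for k,v in d.items()})
E
```

```text
8.1333 [ 553.92177438 -105.09330373  214.82235476] [8.45451277e-01 5.34052195e-01 4.89248224e-04 3.88658505e-04] [-0.49661164 -0.15998642  0.33003728] 91.46496696682225
```

View pics/w5.png

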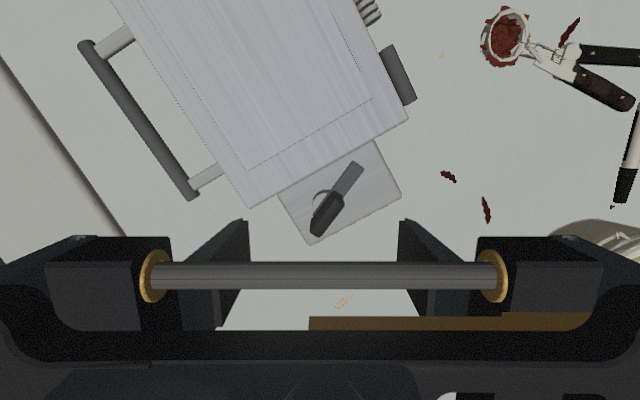

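The latch stayed over: the tongue at (350,180) is off the cover. The whole front bar is in view, from about (85,43) to (193,197). I'll measure the bar and the latch angle.

```bash
python3 - <<'E'
from h import *
d=np.load("pics/w5.npz"); W=cloud(d); z=W[...,2]; g=cv2.cvtColor(d["img"],6)
def rep(n,poly,th,Z,lo=None):
    m=np.zeros(z.shape,np.uint8); cv2.fillPoly(m,[np.array(poly)],1); m=(m>0)&(g<th)
    m=cv2.morphologyEx(m.astype(np.uint8),cv2.MORPH_OPEN,np.ones((4,4)))>0
    vv,uu=np.nonzero(m); p=np.array([pix2w(d,u,v,Z)[:2] for u,v in zip(uu,vv)]); c=p.mean(0)
    w,V=np.linalg.eigh(np.cov((p-c).T)); e=V[:,1]*np.sign(V[1,1]); s=(p-c)@e
    print(n,len(uu),"z",np.median(z[m]),np.percentile(z[m],90),c,c+e*(s.max()+s.min())/2,s.max()-s.min(),"w",np.sqrt(12*w[0]),"yaw",np.degrees(np.arctan2(-e[0],e[1])))
for Z in(109,112,116): rep("bar",[(70,40),(95,35),(205,190),(190,210)],115,Z)
rep("latch",[(300,225),(325,245),(372,170),(350,150)],110,119)
vv,uu=np.nonzero((z>147)&(z<156)&(np.indices(z.shape)[1]>300)&(np.indices(z.shape)[1]<350)&(np.indices(z.shape)[0]<245)); P=W[vv,uu]; print(len(P),P.mean(0))
w,V=np.linalg.eigh(np.cov((P[:,:2]).T)); e=V[:,1]*np.sign(V[1,1]); print(np.degrees(np.arctan2(-e[0],e[1])))
E
```

```text
bar 3035 z 114.25724225204975 115.76752805669877 [437.34144328  34.20527096] [437.74074898  28.88484135] 156.62642996532077 w 15.11239348659889 yaw 4.292081924644164
bar 3035 z 114.25724225204975 115.76752805669877 [438.93809671  33.40422732] [439.33306741  28.14155801] 154.92604285512056 w 14.948328461975796 yaw 4.292081924644169
bar 3035 z 114.25724225204975 115.76752805669877 [441.06696794  32.33616913] [441.45615865  27.15051356] 152.65886004152026 w 14.729575095811683 yaw 4.292081924644165
latch 1443 z 137.2594507139622 152.3544036515311 [ 564.75085941 -106.41962365] [ 565.35184648 -106.02016415] 79.29313338874407 w 17.129093057716425 yaw -56.38911155246456
627 [ 555.76075632 -107.04069358  151.50358187]
-61.147690448572746
```

drive_tool --deltas '[{"dx": 6,"dy": -14,"dz": 0,"roll": -3},{"dx": 14,"dy": -32,"dz": 0,"roll": -7},{"dx": 23,"dy": -52,"dz": 0,"roll": -11},{"dx": 32,"dy": -72,"dz": 0,"roll": -15},{"dx": 41,"dy": -93,"dz": 0,"roll": -19},{"dx": 50,"dy": -114,"dz": 0,"roll": -23},{"dx": 59,"dy": -134,"dz": 0,"roll": -26},{"dx": 66,"dy": -150,"dz": 0,"roll": -29},{"dx": 71.2,"dy": -161.3,"dz": 0,"roll": -29.8},{"dx": 71.2,"dy": -161.3,"dz": 0,"roll": -29.8},{"dx": 71.2,"dy": -161.3,"dz": 0,"roll": -29.8},{"dx": 71.2,"dy": -161.3,"dz": 0,"roll": -29.8}]' --gripper 168

```text
time: 9.18
position: [439.1, 27.8, 214.1]
orientation: [0.679, 0.734, 0.0, 0.0]
contact_force: [0.6, 0.9, 0.3]
grip_width: 31.2
```

```bash
python3 - <<'E'
from cell import arm, eyes
import cv2,numpy as np
s=arm.sense();print(s["time"],s["position"],s["orientation"],s["contact_force"],s["grip_width"])
d=eyes.read_camera("wrist"); cv2.imwrite(f"pics/w6.png",d["img"]); np.savez("pics/w6.npz",**{k:np.array(v) for k,v in d.items()})
E
```

```text
9.1833 [439.11821192  27.7948729  214.09806722] [6.79233928e-01 7.33921663e-01 2.10355809e-04 4.68214145e-04] [0.61455993 0.89581907 0.26696485] 31.245145333044896
```

View pics/w6.png

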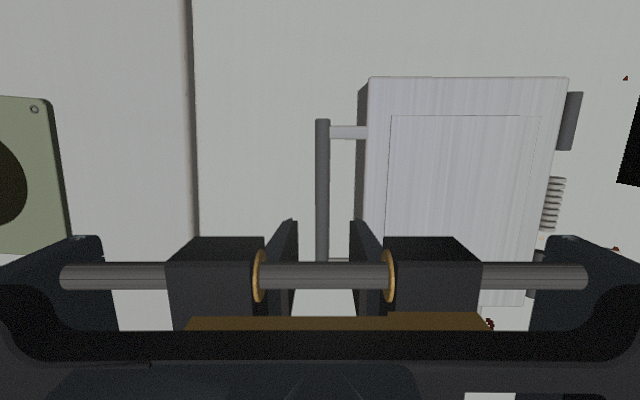

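The bar runs down u≈322, from v 120 to 260, midway between the fingers at 295 and 350. I'll cast it quickly for a last check.

```bash
python3 - <<'E'
from h import *
d=np.load("pics/w6.npz"); g=cv2.cvtColor(d["img"],6)
vv,uu=np.nonzero(g[125:215,308:338]<115); vv+=125;uu+=308
e=np.array([-np.sin(np.radians(4.35)),np.cos(np.radians(4.35))])
for Z in(109,113):
    p=np.array([pix2w(d,u,v,Z)[:2] for u,v in zip(uu,vv)]); c=p.mean(0); print(Z,c,"x at y=28:",c[0]+(28-c[1])/e[1]*e[0])
E
```

```text
109 [435.47433135  59.07928622] x at y=28: 437.8384715446181
113 [435.44088692  59.67479661] x at y=28: 437.85032641700633
```

drive_tool --deltas '[{"dx": 0,"dy": -1,"dz": 8,"roll": 0},{"dx": 0,"dy": -1,"dz": 20,"roll": 0},{"dx": 0,"dy": -1,"dz": 34,"roll": 0},{"dx": 0,"dy": -1,"dz": 48,"roll": 0},{"dx": 0,"dy": -1,"dz": 62,"roll": 0},{"dx": 0,"dy": -1,"dz": 76,"roll": 0},{"dx": 0,"dy": -1,"dz": 88,"roll": 0},{"dx": 0,"dy": -1,"dz": 99,"roll": 0},{"dx": 0,"dy": -1,"dz": 109,"roll": 0},{"dx": 0,"dy": -1,"dz": 117,"roll": 0},{"dx": 0,"dy": -1,"dz": 122.5,"roll": 0},{"dx": 0,"dy": -1,"dz": 122.5,"roll": 0}]'

```text
time: 10.23
position: [436.6, 27.8, 90.2]
orientation: [0.679, 0.734, -0.001, -0.001]
contact_force: [0.2, 0.0, -0.9]
grip_width: 31.2
```

drive_tool --deltas '[{"dx": 0,"dy": 0,"dz": 0,"roll": 0},{"dx": 0,"dy": 0,"dz": 0,"roll": 0},{"dx": 0,"dy": 0,"dz": 0,"roll": 0},{"dx": 0,"dy": 0,"dz": 0,"roll": 0},{"dx": 0,"dy": 0,"dz": 0,"roll": 0},{"dx": 0,"dy": 0,"dz": 0,"roll": 0},{"dx": 0,"dy": 0,"dz": 0,"roll": 0},{"dx": 0,"dy": 0,"dz": 0,"roll": 0}]' --gripper 255 --force 25

```text
time: 10.9
position: [437.9, 28.1, 91.8]
orientation: [0.679, 0.734, 0.001, 0.0]
contact_force: [0.9, -0.7, 3.6]
grip_width: 13.5
```

```bash
python3 - <<'E'
from cell import arm, eyes
import cv2,numpy as np
s=arm.sense();print(s["time"],s["position"],s["orientation"],s["contact_force"],s["grip_width"])
d=eyes.read_camera("wrist"); cv2.imwrite(f"pics/w7.png",d["img"]); np.savez("pics/w7.npz",**{k:np.array(v) for k,v in d.items()})
E
```

```text
10.9 [437.90354721  28.14928608  91.7816008 ] [6.78779670e-01 7.34341631e-01 5.36449630e-04 4.90569715e-04] [ 0.89100469 -0.72249463  3.61140963] 13.478702533335676
```

View pics/w7.png

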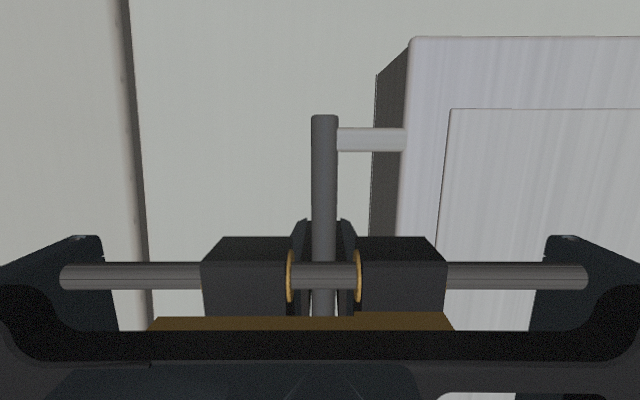

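The bar is pinched at about (323,200), with a 13.5 mm opening. I'll raise it along the arc: dy = 212(1−cos q), dz = −212 sin q.

drive_tool --deltas '[{"dx": 0,"dy": 0,"dz": 0,"roll": 0},{"dx": 0,"dy": 0.1,"dz": -4.2,"roll": 0},{"dx": 0,"dy": 0.3,"dz": -10.6,"roll": 0},{"dx": 0,"dy": 1.1,"dz": -21.2,"roll": 0},{"dx": 0,"dy": 2.4,"dz": -31.7,"roll": 0},{"dx": 0,"dy": 4.2,"dz": -42.1,"roll": 0},{"dx": 0,"dy": 6.6,"dz": -52.4,"roll": 0},{"dx": 0,"dy": 9.5,"dz": -62.7,"roll": 0},{"dx": 0,"dy": 12.9,"dz": -72.7,"roll": 0},{"dx": 0,"dy": 16.7,"dz": -82.6,"roll": 0},{"dx": 0,"dy": 16.7,"dz": -82.6,"roll": 0},{"dx": 0,"dy": 16.7,"dz": -82.6,"roll": 0}]'

```text
time: 11.95
position: [455.4, 29.4, 174.4]
orientation: [0.679, 0.734, 0.001, 0.001]
contact_force: [7.3, -1.0, -5.7]
grip_width: 13.4
```

```bash
python3 - <<'E'
from cell import arm, eyes
import cv2,numpy as np
s=arm.sense();print(s["time"],s["position"],s["orientation"],s["contact_force"],s["grip_width"],s["joints"])
d=eyes.read_camera("scene"); cv2.imwrite(f"pics/s8.png",cv2.resize(d["img"][120:260,220:420],None,fx=4,fy=4))
E
```

```text
11.95 [455.36974543  29.35157718 174.41843333] [0.67868847 0.73442418 0.00113583 0.00134175] [ 7.32422022 -1.0443502  -5.74669851] 13.394207955263576 [ 3.93771408e-02  1.63433785e-01  1.88519045e+00 -3.28379184e-04
  1.08946460e+00 -3.93140740e-02]
```

View pics/s8.png

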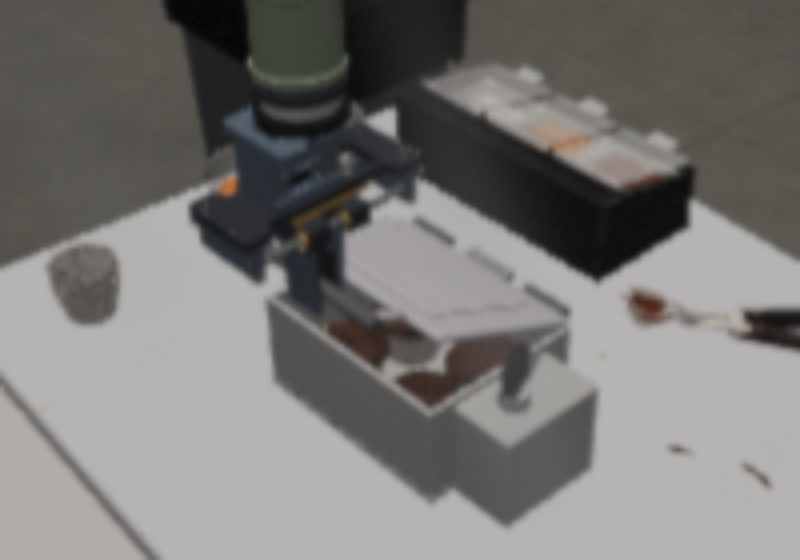

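The cover is up about 0.4 rad and the fingers hold the bar. Continuing to about 0.85.

drive_tool --deltas '[{"dx": 0,"dy": 2,"dz": -4.8,"roll": 0},{"dx": 0,"dy": 4.8,"dz": -9.7,"roll": 0},{"dx": 0,"dy": 9.6,"dz": -19.1,"roll": 0},{"dx": 0,"dy": 15,"dz": -28.2,"roll": 0},{"dx": 0,"dy": 20.8,"dz": -37.1,"roll": 0},{"dx": 0,"dy": 27,"dz": -45.7,"roll": 0},{"dx": 0,"dy": 33.6,"dz": -54,"roll": 0},{"dx": 0,"dy": 40.7,"dz": -61.9,"roll": 0},{"dx": 0,"dy": 48.1,"dz": -69.5,"roll": 0},{"dx": 0,"dy": 55.9,"dz": -76.7,"roll": 0},{"dx": 0,"dy": 55.9,"dz": -76.7,"roll": 0},{"dx": 0,"dy": 55.9,"dz": -76.7,"roll": 0}]'

```text
time: 13.0
position: [507.9, 33.1, 250.1]
orientation: [0.679, 0.734, -0.002, -0.001]
contact_force: [-1.6, -4.0, 0.8]
grip_width: 13.7
```

```bash
python3 - <<'E'
from cell import arm, eyes
import cv2,numpy as np
s=arm.sense();print(s["time"],s["position"],s["orientation"],s["contact_force"],s["grip_width"],s["joints"])
for n in("scene","top"):
    d=eyes.read_camera(n); cv2.imwrite(f"pics/{n}9.png",d["img"]); np.savez(f"pics/{n}9.npz",**{k:np.array(v) for k,v in d.items()})
    if n=="scene": cv2.imwrite(f"pics/s9.png",cv2.resize(d["img"][120:260,220:420],None,fx=4,fy=4))
E
```

```text
13.0 [507.94049631  33.10838212 250.0720924 ] [ 0.67870558  0.73440714 -0.00197321 -0.00099739] [-1.57216375 -4.02802662  0.77892026] 13.679695202405409 [ 4.33942770e-02  1.95556861e-01  1.64416473e+00 -1.41241429e-03
  1.30607786e+00 -3.50278032e-02]
```

View pics/s9.png

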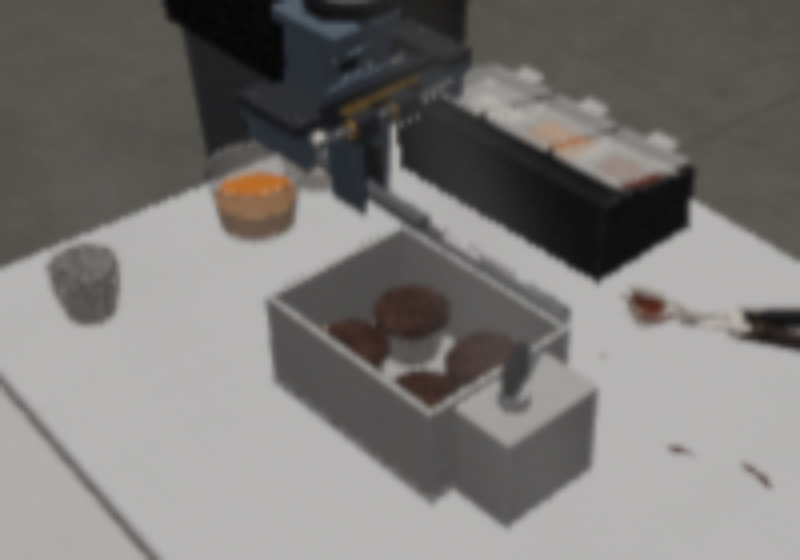

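The cover is edge-on at about 0.84 rad. The x and z readings agree on that, and the contact force is low. Now I'll go past balance to about 1.14, slowly.

drive_tool --deltas '[{"dx": 0,"dy": 4,"dz": -3.5,"roll": 0},{"dx": 0,"dy": 8.1,"dz": -6.8,"roll": 0},{"dx": 0,"dy": 12.3,"dz": -10,"roll": 0},{"dx": 0,"dy": 16.6,"dz": -13.1,"roll": 0},{"dx": 0,"dy": 21,"dz": -16.2,"roll": 0},{"dx": 0,"dy": 25.4,"dz": -19.1,"roll": 0},{"dx": 0,"dy": 29.9,"dz": -21.9,"roll": 0},{"dx": 0,"dy": 34.4,"dz": -24.6,"roll": 0},{"dx": 0,"dy": 39.1,"dz": -27.2,"roll": 0},{"dx": 0,"dy": 43.8,"dz": -29.6,"roll": 0},{"dx": 0,"dy": 48,"dz": -31.7,"roll": 0},{"dx": 0,"dy": 51.4,"dz": -33.3,"roll": 0}]'

```text
time: 14.1
position: [560.8, 37.0, 284.7]
orientation: [0.679, 0.734, -0.001, 0.001]
contact_force: [-1.9, -4.6, 1.9]
grip_width: 13.3
```

drive_tool --deltas '[{"dx": 0,"dy": 0,"dz": 0,"roll": 0},{"dx": 0,"dy": 0,"dz": 0,"roll": 0},{"dx": 0,"dy": 0,"dz": 0,"roll": 0},{"dx": 0,"dy": 0,"dz": 0,"roll": 0},{"dx": 0,"dy": 0,"dz": 0,"roll": 0},{"dx": 0,"dy": 0,"dz": 0,"roll": 0}]'

```text
time: 14.6
position: [560.8, 37.0, 284.6]
orientation: [0.679, 0.734, -0.0, 0.001]
contact_force: [-1.4, -5.6, 2.7]
grip_width: 13.7
```

```bash
python3 - <<'E'
from cell import arm, eyes
import cv2,numpy as np
s=arm.sense();p=s["position"];print(s["time"],p,s["orientation"],s["contact_force"],s["grip_width"])
c=1-np.hypot(p[0]-437.9,p[1]-28.1)/212; print(np.arcsin((p[2]-91.8)/212),np.arccos(c))
d=eyes.read_camera("scene"); cv2.imwrite(f"pics/s10.png",cv2.resize(d["img"][120:260,220:420],None,fx=4,fy=4))
E
```

```text
14.6 [560.75948173  36.99317228 284.5697458 ] [ 6.78834265e-01  7.34291019e-01 -3.71260316e-04  7.75999418e-04] [-1.37000345 -5.56371513  2.71068418] 13.743027168432986
1.141577820042643 1.1384990001899535
```

View pics/s10.png

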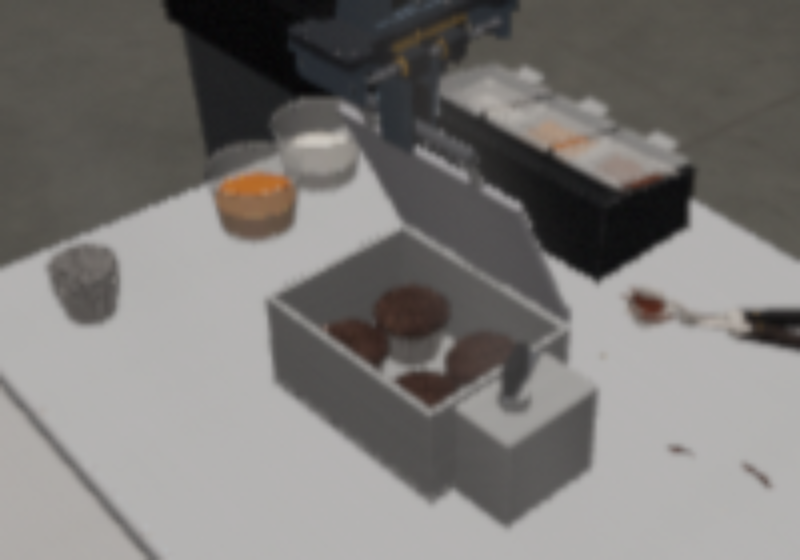

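It is at about 1.14 rad, with the underside of the cover visible. Easing back to about 0.85.

drive_tool --deltas '[{"dx": 0,"dy": -4,"dz": 1.9,"roll": 0},{"dx": 0,"dy": -7.6,"dz": 3.7,"roll": 0},{"dx": 0,"dy": -12.3,"dz": 6.1,"roll": 0},{"dx": 0,"dy": -17,"dz": 8.7,"roll": 0},{"dx": 0,"dy": -21.5,"dz": 11.4,"roll": 0},{"dx": 0,"dy": -26,"dz": 14.2,"roll": 0},{"dx": 0,"dy": -30.5,"dz": 17.1,"roll": 0},{"dx": 0,"dy": -34.8,"dz": 20.2,"roll": 0},{"dx": 0,"dy": -39.1,"dz": 23.3,"roll": 0},{"dx": 0,"dy": -43.3,"dz": 26.5,"roll": 0},{"dx": 0,"dy": -48.2,"dz": 30.6,"roll": 0},{"dx": 0,"dy": -51.4,"dz": 33.3,"roll": 0}]'

```text
time: 15.65
position: [509.2, 33.7, 250.2]
orientation: [0.679, 0.734, -0.0, 0.0]
contact_force: [1.6, -5.1, -0.6]
grip_width: 13.1
```

drive_tool --deltas '[{"dx": 0,"dy": 0,"dz": 0,"roll": 0},{"dx": 0,"dy": 0,"dz": 0,"roll": 0},{"dx": 0,"dy": 0,"dz": 0,"roll": 0},{"dx": 0,"dy": 0,"dz": 0,"roll": 0},{"dx": 0,"dy": 0,"dz": 0,"roll": 0},{"dx": 0,"dy": 0,"dz": 0,"roll": 0},{"dx": 0,"dy": 0,"dz": 0,"roll": 0},{"dx": 0,"dy": 0,"dz": 0,"roll": 0}]'

```text
time: 16.32
position: [509.4, 33.7, 250.4]
orientation: [0.679, 0.734, -0.0, -0.0]
contact_force: [1.2, -4.5, 0.4]
grip_width: 13.7
```

```bash
python3 - <<'E'
from cell import arm, eyes
import cv2,numpy as np
s=arm.sense();p=s["position"];print(s["time"],p,s["qvel"],s["contact_force"],s["grip_width"])
c=1-np.hypot(p[0]-437.9,p[1]-28.1)/212; print(np.arcsin((p[2]-91.8)/212),np.arccos(c))
d=eyes.read_camera("scene"); cv2.imwrite(f"pics/s11.png",cv2.resize(d["img"][120:260,220:420],None,fx=4,fy=4))
d=eyes.read_camera("wrist"); cv2.imwrite(f"pics/w11.png",d["img"])
E
```

```text
16.3167 [509.37672007  33.6863682  250.43482271] [-0.00224709  0.00021319 -0.00054498  0.0006032  -0.00107922  0.00111791] [ 1.24889071 -4.50738086  0.43425369] 13.651128487816681
0.8454616825641577 0.8475557558723932
```

View pics/s11.png

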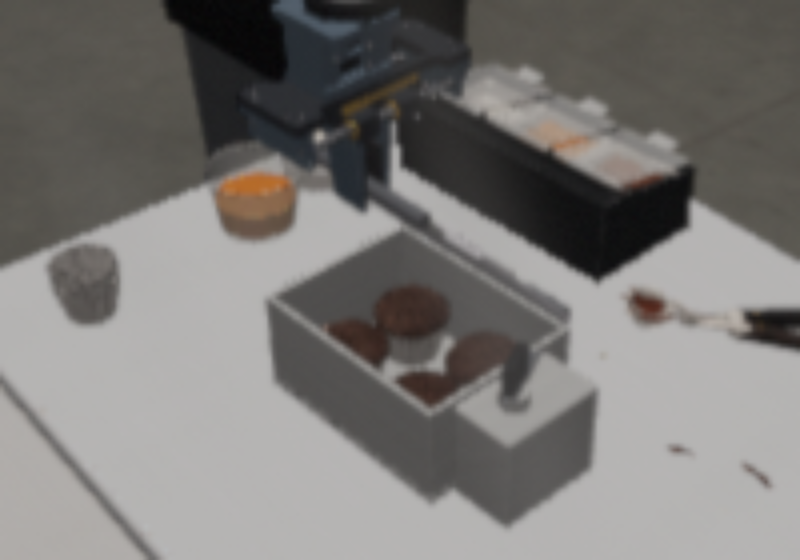

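View pics/w11.png

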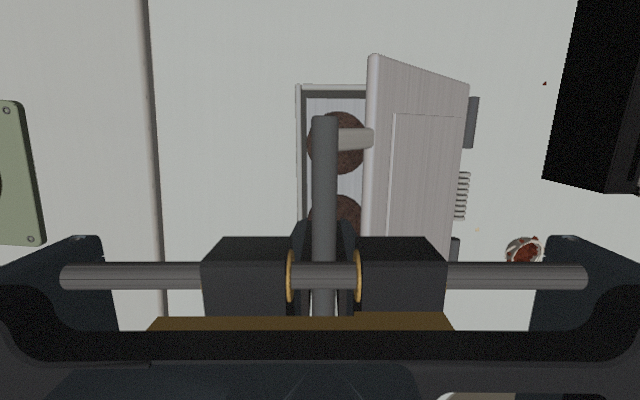

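The bar is still pinched at (323,190), and the cover is still at about 0.846 rad. The box is open, the knob at (515,370) is unchanged, and the liners and cup stand where they were. Handing in.

```bash
python3 - <<'E'
from cell import arm
print(arm.sign_off())
E
```

```text
the job is handed in; nothing more can be done
None
```

I unlocked the box, raised the cover past its balance point and eased it back. I handed in at about 16 s of the 58 s with the cover held still, just below balance.

- **Latch:** I gripped the knob and turned it 66° clockwise. The wrist camera then put it at about 1.14 rad, with the tongue clear of the cover. I didn't re-measure it afterwards, but the knob looked unchanged in the last picture.
- **Raise:** I pinched the front bar and followed its arc up to about 1.14 rad, held there for 0.5 s, then eased back. The highest angle reached was well under the 1.4 rad limit.
- **Final hold:** The cover is at about 0.846 rad, about 9° below balance. The height and horizontal readings gave 0.845 and 0.848. The arm was practically motionless, with the grip closed on the bar at 13.7 mm opening.
- **Forces:** The largest contact force I read was about 15 N, while turning the latch. It was about 5 N at the end.
- **Bystanders:** The cup and liners looked unmoved in the last picture. The cupcake was outside that picture, so I didn't check it; the arm did not go near it.

Two early move calls were refused because each row needs all four keys. They moved nothing, and I resent them. No other check failed. The sign-off gives no verdict, so I can't confirm how the run was judged.

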